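Set the washed feeding things on their drying stations

TASK

Put the washed feeding things on the acrylic drying stations, each on the one that matches it: the sippy cup in the largest round rim, the wider white cap in the middle plain rim, the narrower white cap in the smallest plain rim, and the scoop with its bowl in the rim that has a channel and its handle along that channel. Each must stand upright and flat on the station's floor inside the rim, let go. Leave the formula container where it is.

Things in the scene. Friction and masses are not known exactly. Their poses are not given: they have to be found in the camera images.
- cup_center (a point): green sippy cup, closed, pale green lid with a small spout: straight round body of 64 mm diameter up to 62 mm height, lid narrower, 89 mm tall over all, about 0.12 kg. Stands upright on the counter at the start. Origin of this point on its axis, half-way up (45 mm above its underside), z up.
- wide_cap_center (a point): the wider of the two white bottle caps: plain cylinder with closed top, 46 mm diameter, 36 mm tall, about 25 g. Stands upright on the counter at the start. Origin of this point on its axis, half-way up (18 mm above its underside), z up.
- narrow_cap_center (a point): the narrower of the two white bottle caps: plain cylinder with closed top, 28 mm diameter, 36 mm tall, about 15 g. Stands upright on the counter at the start. Origin of this point on its axis, half-way up (18 mm above its underside), z up.
- scoop_center (a point): stainless measuring scoop standing on its flat bowl: bowl 36 mm outer diameter, 30 mm tall, open top, 2 mm wall, 50 g; handle 12 mm wide, 3 mm thick, level at rim height, ends 97 mm from the bowl's axis. Centre of mass within 10 mm of that axis. Site on the bowl's axis, half-way up (15 mm over its underside); z up, handle along its own -x (at the start roughly towards the robot).
- scoop_neck (a point): point on the scoop's handle next to the bowl, 25 mm from the bowl's axis along the scoop's -x and 28.5 mm above its underside; tells which way the handle points.
- cup_station: Station for the sippy cup, the largest: fixed clear acrylic plate, 100 mm square, 4 mm thick, dark drain slots, with a round rim of 80 mm inner diameter, 4 mm wall, top 10 mm over the counter. Origin on the rim's axis at counter height; seat floor 4 mm above it. 
- wide_station: Station for the wider cap, the middle plain one: fixed clear acrylic plate, 82 mm square, 4 mm thick, dark drain slots, with a round rim of 62 mm inner diameter, 4 mm wall, top 10 mm over the counter. Origin on the rim's axis at counter height; seat floor 4 mm above it. 
- narrow_station: Station for the narrower cap, the smallest plain one: fixed clear acrylic plate, 64 mm square, 4 mm thick, dark drain slots, with a round rim of 44 mm inner diameter, 4 mm wall, top 10 mm over the counter. Origin on the rim's axis at counter height; seat floor 4 mm above it. 
- scoop_station: Station for the scoop, the one with a channel: fixed clear acrylic plate, 72 mm square, 4 mm thick, dark drain slots, with a round rim of 52 mm inner diameter, 4 mm wall, top 10 mm over the counter. Origin on the rim's axis at counter height; seat floor 4 mm above it. A channel 30 mm wide between bars as low as the rim runs along its own -x (roughly towards the robot) to 111 mm from the origin; the handle hovers over it.
- formula_center (a point): bystander: round cream formula container with a white flip lid, 104 mm diameter, 127 mm tall, 0.7 kg, standing loose at the left side of the counter. Origin on its axis, 65 mm above its underside. Leave it alone.
There are look-alikes about, which are no part of the job. What is shaped like the part that bears cup_center but black or red is not meant.

How it is judged:
At the end, for the whole second after the job is handed in: Cup, both caps and scoop bowl each within 12 mm of their own station's axis, flat on its floor (height within 4 mm, tilt under 0.12 rad), at rest; scoop handle on the channel side, along the channel within 0.3 rad (horizontal distance between cup_center and cup_station below 0.012 m and z of cup_center in the frame of cup_station between 0.045 and 0.053 m and angle between each of cup_center, wide_cap_center, narrow_cap_center, scoop_center's own z axis and vertical below 0.12 rad and linear speed of each of cup, wide_cap, narrow_cap, scoop below 0.02 m/s and angular speed of each of cup, wide_cap, narrow_cap, scoop below 0.2 rad/s and horizontal distance between wide_cap_center and wide_station below 0.012 m and z of wide_cap_center in the frame of wide_station between 0.018 and 0.026 m and horizontal distance between narrow_cap_center and narrow_station below 0.012 m and z of narrow_cap_center in the frame of narrow_station between 0.018 and 0.026 m and horizontal distance between scoop_center and scoop_station below 0.012 m and z of scoop_center in the frame of scoop_station between 0.015 and 0.023 m and x of scoop_neck in the frame of scoop_station below 0 m and angle between the x axis of scoop_center and the x axis of scoop_station, either way round below 0.3 rad); the robot touches nothing.
It fails at once if the formula container is shifted by more than 30 mm or tipped (distance of formula_center from where it was at the start of the episode above 0.03 m or angle between formula_center's own z axis and vertical above 0.3 rad).
It also fails if it takes over 112 s, if anything falls off the work surface, if the arm or the gripper's body presses on something with over 40 N, if the wrist force passes 120 N, or if a joint passes its speed limit or range.

ROBOT

A 7-joint arm with a two-finger parallel gripper is mounted at the origin on the work surface. World frame = base frame: x ahead of the robot, y to its left, z up, the work surface at z = 0. Lengths are in m, angles in rad, forces in N, time in s.
With the tool pointing down it reaches from about 0.375 to 0.925 m from the base axis. Payload 3.1 kg.
Tool frame: the origin (TCP) lies between the finger pads; the fingertips stand 19 mm ahead of it and the grasp point (between the pads) is the TCP; z points along the fingers, y is the line along which they close (so a half turn about z gives the same grasp; the last joint's range is limited). The gripper opens to 85 mm and grips with 20 to 120 N. Pads are 22 mm wide; open, the fingers measure 114 mm over their backs; the gripper's body (76 mm by 85 mm) begins 54 mm behind the grasp point. The pads swing forward as they close: fully open they stand 13 mm farther back than shut.
Start: joints at [1.145, 0.383, 0.044, 1.598, -0.018, 1.161, -0.05], TCP at [0.209, -0.615, 0.222] pointing down, gripper open.
Joint ranges: [-2.61, 2.61], [-0.41, 2.15], [-1.48, 1.57], [0, 2.5], [-1.57, 4.71], [0.05, 1.97], [-2.85, 2.85]. Speed limits (rad/s): [2.79, 2.79, 3.14, 3.14, 3.14, 3.14, 3.14].

INTERFACE

Orientations are given as a unit quaternion [x, y, z, w].
In Python, from bench import move_ptp, movel, move_j, move_gripper, pause, inverse_kinematics, read_camera, camera_params, MotionError, sign_off, look_for, tip_of, read_time_s, read_qpos, read_joint_vel, read_effort, read_eef_pos, read_tcp_rot, read_ft_force, read_ft_torque, read_finger_gap, read_grasp_force gives the robot as it stands. Calls block until the motion is done:
- move_ptp(position, orientation): joint-space move of the TCP to a pose.
- movel(position, orientation=None, speed=0.15): straight line of the TCP; orientation=None keeps the orientation; speed is the mean speed in m/s.
- move_j(angles): joint-space move.
- move_gripper(opening, effort=None): finger opening in m; effort is the grip in N (None keeps the last); returns when the fingers have stopped.
- pause(seconds).
- inverse_kinematics(position, orientation): joint angles nearest the present ones, or None.
- read_camera(name): name is "side" or "top" or "wrist"; returns the picture (480x640x3 uint8, red, green, blue); there is no depth.
- camera_params(name): a dict with "K" (3x3 intrinsics, pixels), "camera_from_world" (4x4, takes a point from world to camera coordinates). Camera axes: x right, y down, z forward; pixel columns grow to the right and rows downward; lengths in m; the calibration is good to about 2 mm. The wrist camera is an equidistant fisheye: a pixel r from the principal point sees the ray r / f radians off the axis. A picture is of the moment at which its call begins: read the wrist's pose just before it. camera_params takes no time and is no camera call; for the wrist camera it gives the pose at the moment of the call.
A pose or a line that the arm cannot do raises MotionError and nothing moves.
- sign_off(): hands the job in; it is judged then, once.
Trained networks look in the newest picture that a camera, given by its name, has taken for a name from the list of things; names that differ only in an ending like _2 or _b are one class to them, and where a whole thing is asked for, a point or a joint stands for the part that bears it (a point fixed in the world has none). Each returns a list of dicts, best first, with "confidence" (0 to 1); they miss things now and then, are a little off and sometimes report something else, mostly with a low value. They report only what shows in the picture. A call takes as long as a camera call. They do not tell look-alikes from the thing itself.
- look_for(camera, name): "at" ([column, row] in pixels, amid what is visible of it).
- tip_of(camera, name): "at" ([column, row] in pixels: a listed point, or the origin of a listed thing).
Readings, each from a call of its own:
- read_time_s(): time.
- read_qpos(): joint angles.
- read_joint_vel(): joint speeds.
- read_effort(): joint torques, N m.
- read_eef_pos(): TCP position.
- read_tcp_rot(): TCP orientation.
- read_ft_force(): force on the tool from outside, world axes, zero at the start.
- read_ft_torque(): the same for the moment, N m.
- read_finger_gap(): finger opening in m.
- read_grasp_force(): force on a finger pad.
Only numpy, scipy, OpenCV 4.12 (cv2) and the standard library are available. Lean on these libraries where they do the work, as an engineer would, in place of code of your own. Each camera call takes 0.05 s, during which the arm holds its last target. There are 200 camera calls.

## Working session

There is one attempt and no reset: what is moved stays moved. The work goes in short steps, each a Python script; the robot and the scene stay as the last script left them, time stands still between calls to the robot, and variables do not carry over. Pictures are saved under pics/ and viewed, at most 18 in all, crops included, and the job is handed in when it is done.

```bash
mkdir -p pics; ls; python3 - <<'E'
from bench import *
import cv2,numpy as np
for c in ["top","side"]:
    im=read_camera(c); cv2.imwrite(f"pics/{c}0.png",im[:,:,::-1])
    p=camera_params(c); print(c,np.round(p["K"],1).tolist(),np.round(p["camera_from_world"],3).tolist())
    for n in ["cup_center","wide_cap_center","narrow_cap_center","scoop_center","scoop_neck","cup_station","wide_station","narrow_station","scoop_station","formula_center"]:
        print(n,[(np.round(d["at"]).tolist(),round(d["confidence"],2)) for d in tip_of(c,n)[:5]])
print(read_time_s(),read_tcp_rot())
E
```

```text
pics
top [[475.9, 0.0, 313.8], [0.0, 475.9, 242.5], [0.0, 0.0, 1.0]] [[0.006, -1.0, 0.005, 0.125], [-0.98, -0.007, -0.198, 0.493], [0.198, -0.004, -0.98, 1.077], [0.0, 0.0, 0.0, 1.0]]
cup_center [([401.0, 256.0], 0.85), ([448.0, 293.0], 0.81), ([358.0, 191.0], 0.7), ([379.0, 299.0], 0.58)]
wide_cap_center [([488.0, 259.0], 0.6)]
narrow_cap_center [([242.0, 258.0], 0.68)]
scoop_center [([324.0, 254.0], 0.53)]
scoop_neck [([324.0, 261.0], 0.78)]
cup_station [([404.0, 201.0], 0.59), ([244.0, 260.0], 0.43)]
wide_station [([238.0, 198.0], 0.78)]
narrow_station [([319.0, 203.0], 0.59)]
scoop_station [([478.0, 204.0], 0.94)]
formula_center [([141.0, 213.0], 0.69)]
side [[447.0, 0.0, 315.2], [0.0, 447.0, 236.3], [0.0, 0.0, 1.0]] [[0.998, -0.051, 0.023, -0.502], [-0.007, -0.529, -0.848, 0.114], [0.055, 0.847, -0.529, 0.932], [0.0, 0.0, 0.0, 1.0]]
cup_center [([368.0, 265.0], 0.76), ([247.0, 277.0], 0.73), ([248.0, 336.0], 0.72), ([297.0, 296.0], 0.65)]
wide_cap_center [([291.0, 395.0], 0.62)]
narrow_cap_center [([294.0, 213.0], 0.44)]
scoop_center [([299.0, 256.0], 0.96)]
scoop_neck [([284.0, 253.0], 0.83)]
cup_station [([374.0, 318.0], 0.55)]
wide_station [([347.0, 215.0], 0.79), ([292.0, 393.0], 0.16)]
narrow_station [([352.0, 254.0], 0.85)]
scoop_station [([381.0, 397.0], 0.75)]
formula_center [([325.0, 162.0], 0.86)]
1.1 [ 9.86595005e-01  1.63187918e-01  1.87083474e-05 -4.70652976e-06]
```

View pics/top0.png

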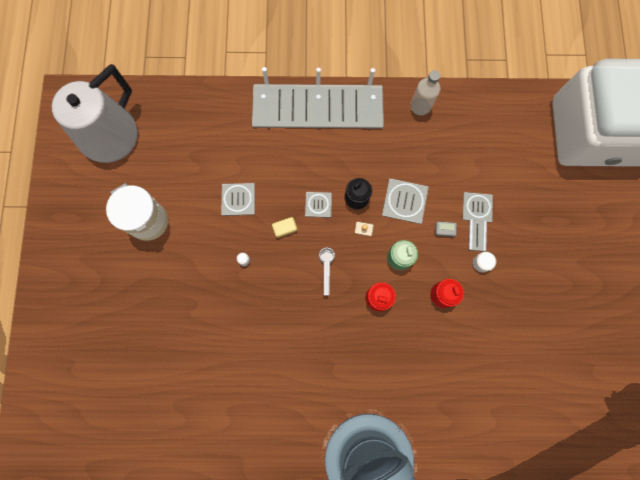

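View pics/side0.png

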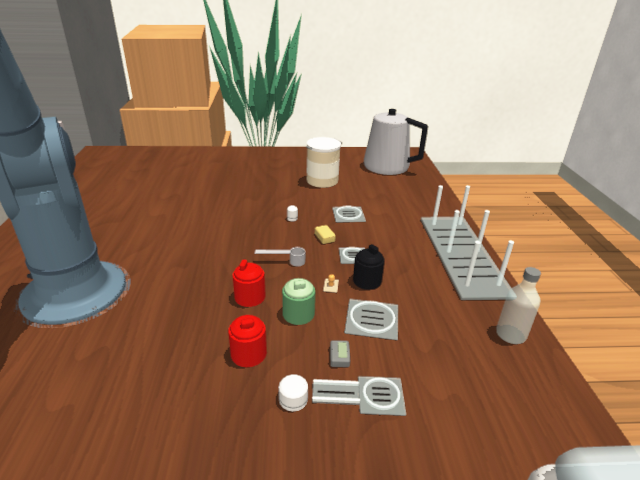

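The top view shows the green cup at (403,255), with black and red look-alikes at (358,193), (381,297) and (449,293). The wide cap is at (485,262), the narrow cap at (243,259), and the scoop bowl at (327,256) with its handle end at (326,294). The rims are at cup (405,201), wide (238,198), narrow (318,204) and scoop (478,207), and the scoop channel runs to (478,248). The side view agrees.

```bash
cat > h.py <<'E'
from bench import *
import numpy as np, cv2
def ray(cam,uv,p=None):
    p=p or camera_params(cam); K=np.array(p["K"]); T=np.array(p["camera_from_world"])
    d=np.array([(uv[0]-K[0,2])/K[0,0],(uv[1]-K[1,2])/K[1,1],1.])
    if cam=="wrist":
        r=np.hypot(d[0],d[1]); d=np.array([np.sin(r)*d[0]/max(r,1e-9),np.sin(r)*d[1]/max(r,1e-9),np.cos(r)])
    R=T[:3,:3]; return -R.T@T[:3,3], R.T@d
def at_z(cam,uv,z,p=None):
    o,d=ray(cam,uv,p); return (o+d*(z-o[2])/d[2])[:2]
def q(psi): return [float(np.cos(psi/2)),float(np.sin(psi/2)),0.,0.]   # tool down; fingers close along (sin psi,-cos psi)
E
python3 - <<'E'
from h import *
T={"cup":(.045,(401,256),(297,296)),"wide":(.018,(486,261),(291,395)),"narrow":(.018,(242,258),(294,213)),"scoop":(.015,(325,254),(299,256)),"neck":(.0285,(324,261),(284,253)),
"cupS":(.0,(404,201),(374,318)),"wideS":(0,(238,198),(347,215)),"narS":(0,(319,203),(352,254)),"scS":(0,(478,204),(381,397)),"formula":(.065,(141,213),(325,162)),
"black":(.045,(358,191),(368,265)),"red1":(.045,(379,299),(247,277)),"red2":(.045,(448,293),(248,336))}
for n,(z,a,b) in T.items(): print(n,at_z("top",a,z).round(3),at_z("side",b,z).round(3))
E
```

```text
cup [ 0.461 -0.078] [ 0.462 -0.081]
wide [ 0.455 -0.289] [ 0.449 -0.29 ]
narrow [0.459 0.301] [0.46  0.298]
scoop [0.47  0.101] [0.47  0.099]
neck [0.451 0.103] [0.435 0.092]
cupS [ 0.61  -0.098] [ 0.614 -0.098]
wideS [0.615 0.32 ] [0.607 0.318]
narS [0.603 0.116] [0.597 0.127]
scS [ 0.604 -0.285] [ 0.595 -0.285]
formula [0.556 0.536] [0.559 0.538]
black [0.621 0.022] [0.616 0.019]
red1 [ 0.36  -0.024] [ 0.361 -0.019]
red2 [ 0.375 -0.185] [ 0.376 -0.187]
```

```bash
python3 - <<'E'
from h import *
N={"cup_center":.045,"wide_cap_center":.018,"narrow_cap_center":.018,"scoop_center":.015,"scoop_neck":.0285,"cup_station":0,"wide_station":0,"narrow_station":0,"scoop_station":0}
for i,y in enumerate([-.19,.2]):
    move_ptp([.48,y,.33],q(0)); pause(.2)
    p=camera_params("wrist"); im=read_camera("wrist"); cv2.imwrite(f"pics/w{i}.png",im[:,:,::-1])
    import json; json.dump({k:np.array(v).tolist() for k,v in p.items() if k in("K","camera_from_world")},open(f"w{i}.json","w"))
    for n,z in N.items(): print(n,[(np.round(d["at"]).tolist(),round(d["confidence"],2),at_z("wrist",d["at"],z,p).round(3).tolist()) for d in tip_of("wrist",n)[:3]])
print(read_time_s(),read_qpos())
E
```

```text
cup_center [([314.0, 278.0], 0.8, [0.371, -0.185]), ([146.0, 88.0], 0.76, [0.618, 0.023]), ([230.0, 204.0], 0.6, [0.467, -0.083])]
wide_cap_center [([392.0, 209.0], 0.57, [0.454, -0.285])]
narrow_cap_center [([23.0, 213.0], 0.73, [0.459, 0.29])]
scoop_center [([114.0, 205.0], 0.8, [0.464, 0.1])]
scoop_neck [([110.0, 224.0], 0.87, [0.44, 0.103])]
cup_station [([248.0, 91.0], 0.84, [0.607, -0.1])]
wide_station [([10.0, 121.0], 0.81, [0.613, 0.322])]
narrow_station [([101.0, 111.0], 0.66, [0.6, 0.122])]
scoop_station [([391.0, 98.0], 0.85, [0.598, -0.285])]
cup_center [([483.0, 279.0], 0.95, [0.365, -0.027]), ([572.0, 273.0], 0.85, [0.367, -0.185]), ([466.0, 82.0], 0.83, [0.621, 0.018])]
wide_cap_center [([615.0, 213.0], 0.68, [0.457, -0.287])]
narrow_cap_center [([244.0, 207.0], 0.92, [0.458, 0.294])]
scoop_center [([392.0, 201.0], 0.69, [0.465, 0.103])]
scoop_neck [([396.0, 219.0], 0.55, [0.444, 0.099])]
cup_station [([526.0, 103.0], 0.68, [0.609, -0.098])]
wide_station [([224.0, 88.0], 0.86, [0.614, 0.321])]
narrow_station [([379.0, 96.0], 0.73, [0.601, 0.121])]
scoop_station [([614.0, 129.0], 0.74, [0.594, -0.283])]
5.8167 [ 0.18126642  0.10361768 -0.69541896  1.74065213  0.06845265  1.32182032
 -2.0990315 ]
```

View pics/w0.png

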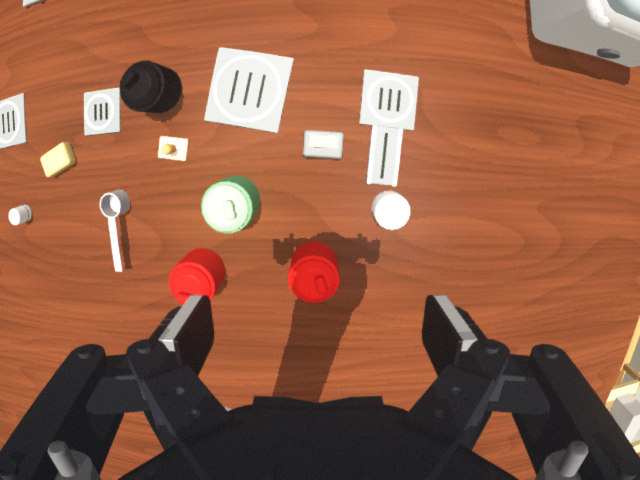

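View pics/w1.png

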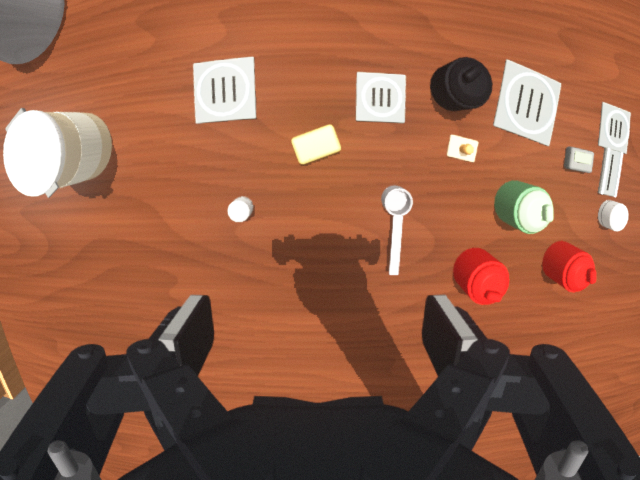

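Both wrist views agree with the first measurements. In w0 the cup is at (230,205), the wide cap at (392,210), the cup rim at (248,90), and the scoop rim at (391,98) with its channel end at (382,184). In w1 the narrow cap is at (241,210), the scoop bowl at (398,201), the handle end at (394,273), the wide rim at (224,89) and the narrow rim at (381,97). I'll refine these with orthophotos.

```bash
python3 - <<'E'
from h import *
import json
def ortho(i,z,c,half=.09,n=360):
    p=json.load(open(f"w{i}.json")); K=np.array(p["K"]);T=np.array(p["camera_from_world"]); im=cv2.imread(f"pics/w{i}.png")
    # row grows with -x, col with -y (as seen from above)
    g=np.linspace(-half,half,n); Y,X=np.meshgrid(c[1]-g,c[0]-g)
    P=np.stack([X,Y,0*X+z],-1)@T[:3,:3].T+T[:3,3]; r=np.hypot(P[...,0],P[...,1]); th=np.arctan2(r,P[...,2])
    u=K[0,2]+K[0,0]*th*P[...,0]/r; v=K[1,2]+K[1,1]*th*P[...,1]/r
    return cv2.remap(im,u.astype(np.float32),v.astype(np.float32),cv2.INTER_LINEAR)
def blob(i,z,c,col=None,half=.09):
    o=ortho(i,z,c,half); h=cv2.cvtColor(o,cv2.COLOR_BGR2HSV)
    m=((h[...,1]<70)&(h[...,2]>110)) if col is None else ((h[...,0]>45)&(h[...,0]<85)&(h[...,1]>25))
    m=cv2.morphologyEx(m.astype(np.uint8),cv2.MORPH_CLOSE,np.ones((15,15)))
    m=cv2.morphologyEx(m,cv2.MORPH_OPEN,np.ones((5,5)))
    cs,_=cv2.findContours(m,cv2.RETR_EXTERNAL,cv2.CHAIN_APPROX_NONE)
    k=min(cs,key=lambda k:abs(cv2.pointPolygonTest(k,(180,180),True)) if cv2.pointPolygonTest(k,(180,180),False)<0 else -cv2.contourArea(k))
    s=2*half/359; (a,b),(w,hh),an=cv2.minAreaRect(k); (e,f),R=cv2.minEnclosingCircle(k)
    W=lambda a,b:[round(c[0]+half-b*s,4),round(c[1]+half-a*s,4)]
    return o,dict(rect=W(a,b),wh=[round(w*s,4),round(hh*s,4)],ang=round(an,1),circ=W(e,f),D=round(2*R*s,4))
ims=[]
for n,i,z,c,col in [("cupS",0,.004,(.609,-.098),None),("scS",0,.006,(.57,-.285),None),("wideS",1,.004,(.613,.321),None),("narS",1,.004,(.6,.121),None),
  ("wide",0,.036,(.454,-.287),None),("narrow",1,.036,(.459,.296),None),("scoop",1,.03,(.44,.101),None),("cup",0,.062,(.463,-.08),1)]:
    o,d=blob(i,z,c,col,half=.05 if n in("wide","narrow","cup") else .09); print(n,d); ims.append(cv2.resize(cv2.putText(o,n,(5,25),0,.8,(255,0,0),2),(200,200)))
cv2.imwrite("pics/ortho.png",np.vstack([np.hstack(ims[:4]),np.hstack(ims[4:])]))
E
```

```text
cupS {'rect': [0.6102, -0.1004], 'wh': [0.1006, 0.1006], 'ang': 12.2, 'circ': [0.6105, -0.1007], 'D': 0.1395}
scS {'rect': [0.5564, -0.2778], 'wh': [0.0722, 0.1508], 'ang': 5.0, 'circ': [0.5588, -0.278], 'D': 0.1603}
wideS {'rect': [0.6119, 0.3203], 'wh': [0.0827, 0.0825], 'ang': 88.1, 'circ': [0.6117, 0.3203], 'D': 0.1142}
narS {'rect': [0.5993, 0.1185], 'wh': [0.0642, 0.0643], 'ang': 1.0, 'circ': [0.5993, 0.1185], 'D': 0.0883}
wide {'rect': [0.4562, -0.2807], 'wh': [0.0517, 0.0468], 'ang': 26.6, 'circ': [0.4567, -0.2809], 'D': 0.0528}
narrow {'rect': [0.4592, 0.2959], 'wh': [0.0286, 0.0355], 'ang': 45.0, 'circ': [0.4587, 0.2954], 'D': 0.0355}
scoop {'rect': [0.4292, 0.094], 'wh': [0.1192, 0.0396], 'ang': 81.9, 'circ': [0.4282, 0.101], 'D': 0.1192}
cup {'rect': [0.4644, -0.0905], 'wh': [0.0247, 0.0087], 'ang': 69.8, 'circ': [0.4636, -0.0884], 'D': 0.0248}
```

View pics/ortho.png

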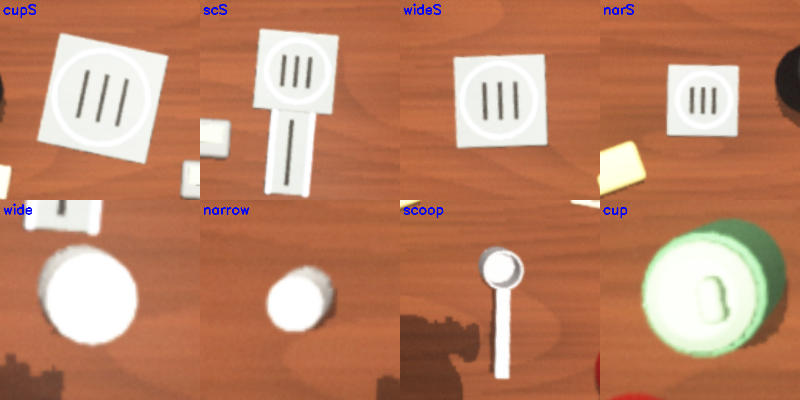

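The plate sizes come out right (100.6, 82.6 and 64.2 mm), so I trust these fixes. The ortho tiles show the bowl, caps and cup rims clearly. First pick is the wide cap.

```bash
cat >> h.py <<'E'
S=dict(cup=(.6103,-.1005),wide=(.612,.3203),narrow=(.5993,.1185),scoop=(.596,-.282))
O=dict(cup=(.4645,-.081,.043),wide=(.4537,-.284,.030),narrow=(.4575,.297,.030),scoop=(.468,.099,.029))
def pick(n,opening,effort,psi=0.,zt=.2):
    x,y,z=O[n]
    move_gripper(opening); move_ptp([x,y,zt],q(psi)); movel([x,y,z+.07],speed=.3); movel([x,y,z],speed=.12)
    move_gripper(0.0,effort); print(n,"gap",round(read_finger_gap(),4),"F",round(read_grasp_force(),1),read_eef_pos().round(4))
    movel([x,y,zt],speed=.25); print("lifted gap",round(read_finger_gap(),4),"t",read_time_s())
def place(n,opening,psi=0.,off=(0,0),zt=.2):
    x,y=S[n][0]+off[0],S[n][1]+off[1]; z=O[n][2]+.005
    move_ptp([x,y,zt],q(psi)); movel([x,y,z+.03],speed=.25); movel([x,y,z],speed=.06); pause(.2)
    print("gap",round(read_finger_gap(),4),read_eef_pos().round(4),read_ft_force().round(1))
    move_gripper(opening); movel([x,y,zt],speed=.25); print("t",read_time_s())
E
python3 - <<'E'
from h import *
pick("wide",.080,25)
x,y=S["wide"]; move_ptp([x,y,.15],q(0)); pause(.2)
im=read_camera("wrist"); cv2.imwrite("pics/w2.png",im[:,:,::-1]); p=camera_params("wrist")
print([at_z("wrist",d["at"],0,p) for d in tip_of("wrist","wide_station")])
im=read_camera("side"); cv2.imwrite("pics/s2.png",im[:,:,::-1])
E
```

```text
wide gap 0.0 F 0.0 [ 0.4537 -0.284   0.0299]
lifted gap -0.0001 t 10.6583
[array([0.61121663, 0.32133295])]
```

View pics/w2.png

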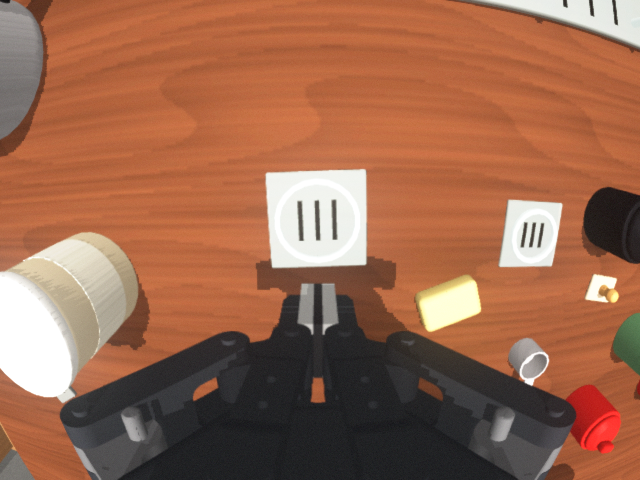

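The gripper is shut and empty. The wide rim stands centred at (316,220). I need to see what happened to the wide cap.

```bash
python3 - <<'E'
from h import *
a=read_camera("top"); print([(d["at"],d["confidence"],at_z("top",d["at"],.018)) for d in tip_of("top","wide_cap_center")])
b=cv2.imread("pics/s2.png"); read_camera("side"); print([(d["at"],d["confidence"],at_z("side",d["at"],.018)) for d in tip_of("side","wide_cap_center")])
a=a[:,:,::-1][180:330,400:600]; b=b[320:470,200:440]
cv2.imwrite("pics/c3.png",np.hstack([cv2.resize(a,(400,300)),cv2.resize(b,(400,300))]))
E
```

```text
[([478.7, 207.8], 0.49, array([ 0.58859838, -0.27931753]))]
[([289.8, 395.2], 0.8, array([ 0.44729725, -0.29059365]))]
```

View pics/c3.png

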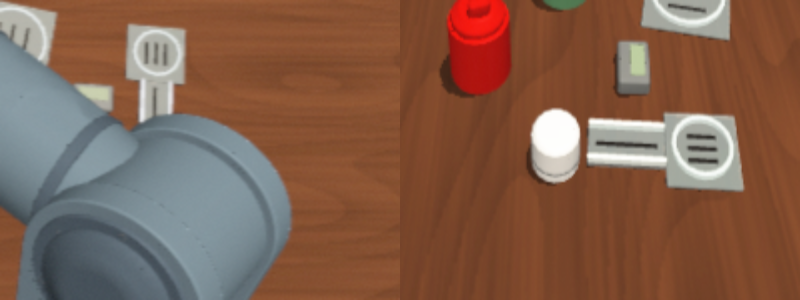

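The left crop shows the arm hiding the cap. The right one shows the wide cap still standing at side pixel (290,395), so the fingers closed without holding it. I'll go back and watch the grasp with the side camera.

```bash
python3 - <<'E'
from h import *
x,y=.4515,-.285
move_gripper(.08); move_ptp([x,y,.2],q(0)); pause(.2)
p=camera_params("wrist"); im=read_camera("wrist"); print([(d["at"],at_z("wrist",d["at"],.018,p)) for d in tip_of("wrist","wide_cap_center")])
c0=im[:,:,::-1][60:360,140:540]
movel([x,y,.09],speed=.3); movel([x,y,.026],speed=.12)
print(read_eef_pos(),read_finger_gap(),read_ft_force())
a=read_camera("side")[:,:,::-1][300:450,200:400]
print(camera_params("wrist")["camera_from_world"].round(3).tolist())
w=read_camera("wrist")[:,:,::-1]
cv2.imwrite("pics/c4.png",np.vstack([np.hstack([c0,cv2.resize(a,(400,300))]),cv2.resize(w[180:480],(800,300))]))
E
```

```text
[([318.0, 206.4], array([ 0.4555744 , -0.28394218])), ([138.6, 55.2], array([ 0.60735159, -0.11164868]))]
[ 0.45234031 -0.28526346  0.02674648] 0.0801622070639436 [ 0.21963998  0.44797716 -0.53530593]
[[0.0, -1.0, -0.001, -0.285], [-0.962, -0.0, 0.274, 0.453], [-0.274, 0.001, -0.962, 0.316], [0.0, 0.0, 0.0, 1.0]]
```

View pics/c4.png

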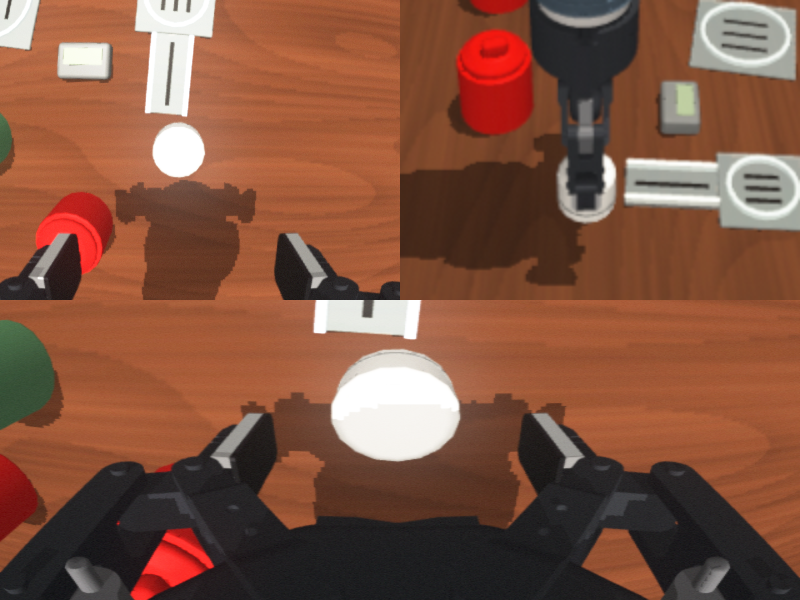

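The cap at wrist crop (395,405) is centred between the pads. I'll close in steps and watch the gap.

```bash
python3 - <<'E'
from h import *
for g in [.055,.048,.044,.040]:
    move_gripper(g,40); print(g,round(read_finger_gap(),4),round(read_grasp_force(),1),read_eef_pos().round(4),read_ft_force().round(1))
a=read_camera("side")[:,:,::-1][300:450,200:400]
w=read_camera("wrist")[:,:,::-1]
cv2.imwrite("pics/c5.png",np.hstack([cv2.resize(a,(400,300)),w[180:480,120:520]]))
print(read_time_s())
E
```

```text
0.055 0.0549 0.0 [ 0.4516 -0.2851  0.0262] [ 0.2  1.  -0.5]
0.048 0.048 0.0 [ 0.4515 -0.285   0.026 ] [-1.  -0.6 -0.1]
0.044 0.0438 0.0 [ 0.4515 -0.285   0.026 ] [0.4 0.5 0.2]
0.04 0.04 0.0 [ 0.4515 -0.285   0.026 ] [0.3 0.8 0.3]
19.175
```

View pics/c5.png

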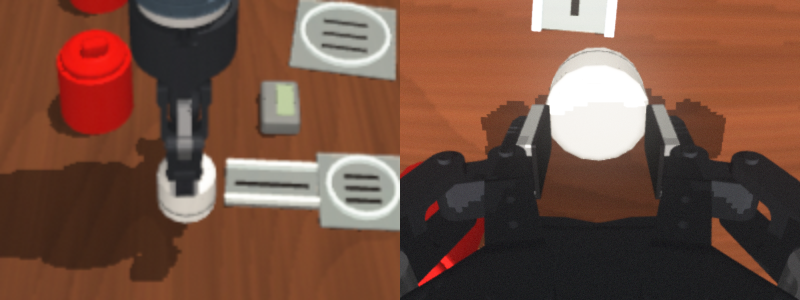

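```bash
python3 - <<'E'
from h import *
def proj(cam,X):
    p=camera_params(cam);K=p["K"];T=np.array(p["camera_from_world"]);P=T[:3,:3]@X+T[:3,3]
    if cam=="wrist":
        r=np.hypot(P[0],P[1]);th=np.arctan2(r,P[2]);return (K[0,2]+K[0,0]*th*P[0]/r,K[1,2]+K[1,1]*th*P[1]/r)
    return (K[0,0]*P[0]/P[2]+K[0,2],K[1,1]*P[1]/P[2]+K[1,2])
for z in (.007,.02,.036,.05,.06):
    print(z,"wrist crop padL/R",[(np.array(proj("wrist",np.array([.4515,-.285+s*.02,z])))-[120-400,180]).round() for s in(1,-1)],
     "side crop near finger back",((np.array(proj("side",np.array([.4515,-.285-.034,z])))-[200,300])*2).round())
for z in(0,.036): print("cap",z,(np.array(proj("wrist",np.array([.4545,-.2845,z])))+[280,-180]).round(),((np.array(proj("side",np.array([.4545,-.2845,z])))-[200,300])*2).round())
E
```

```text
0.007 wrist crop padL/R [array([558.,  97.]), array([638.,  97.])] side crop near finger back [185. 231.]
0.02 wrist crop padL/R [array([555., 108.]), array([641., 108.])] side crop near finger back [185. 220.]
0.036 wrist crop padL/R [array([551., 123.]), array([645., 123.])] side crop near finger back [185. 206.]
0.05 wrist crop padL/R [array([547., 138.]), array([649., 138.])] side crop near finger back [185. 194.]
0.06 wrist crop padL/R [array([544., 151.]), array([652., 151.])] side crop near finger back [185. 185.]
cap 0 [597.  87.] [189. 199.]
cap 0.036 [597. 117.] [189. 168.]
```

The projections show the real fingertips at about z = 0.037–0.045 while the TCP reads 0.026. That puts them about 10–15 mm above the TCP instead of 19 mm below, so the fingers passed over the cap. I'll go lower in guarded steps.

```bash
python3 - <<'E'
from h import *
x,y=.4535,-.2845
move_gripper(.065,25); f0=read_ft_force()
for z in (.015,.005,-.003):
    movel([x,y,z],speed=.1); pause(.15); f=read_ft_force()-f0; print(z,read_eef_pos().round(4),f.round(1))
    if abs(f[2])>4: break
move_gripper(.02,25); print("gap",read_finger_gap(),read_grasp_force(),read_time_s())
a=read_camera("side")[:,:,::-1][300:450,200:400]
w=read_camera("wrist")[:,:,::-1]
cv2.imwrite("pics/c6.png",np.hstack([cv2.resize(a,(400,300)),w[180:480,120:520]]))
E
```

```text
0.015 [ 0.4535 -0.2844  0.015 ] [ 0.5 -0.   0.8]
0.005 [ 0.4535 -0.2845  0.005 ] [ 0.4 -0.5  0.5]
-0.003 [ 0.4535 -0.2844 -0.003 ] [0.3 1.1 0.6]
gap 0.04489340837596699 26.316488224711065 21.0583
```

View pics/c6.png

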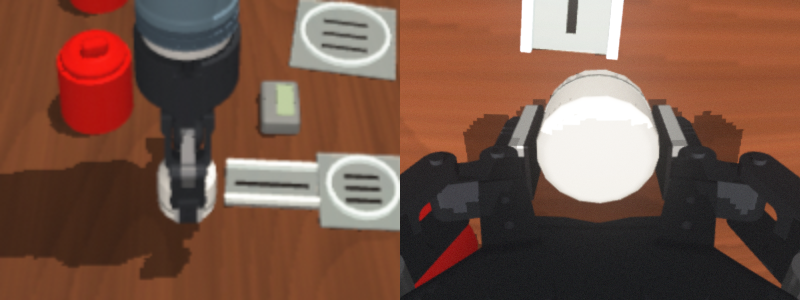

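The wide cap is held (gap 0.045, 26 N). In the side crop the pads sit on its upper half. I'll place it, then continue with the narrow cap using the corrected heights.

```bash
sed -i 's/,.043),wide=(.4537,-.284,.030),narrow=(.4575,.297,.030),scoop=(.468,.099,.029)/,.02),wide=(.4535,-.2845,-.003),narrow=(.4578,.2965,-.003),scoop=(.468,.099,-.006)/' h.py; grep ^O= h.py; python3 - <<'E'
from h import *
x,y,z=O["wide"]; movel([x,y,.15],speed=.25); print(read_finger_gap())
place("wide",.062,zt=.15)
pick("narrow",.055,22,zt=.15)
if read_finger_gap()>.02: place("narrow",.05,zt=.15)
p=camera_params("wrist"); im=read_camera("wrist"); cv2.imwrite("pics/w7.png",im[:,:,::-1])
for n,z in (("wide_cap_center",.022),("narrow_cap_center",.022),("scoop_center",.015)):
    print(n,[(np.round(d["at"]),round(d["confidence"],2),at_z("wrist",d["at"],z,p).round(4)) for d in tip_of("wrist",n)])
E
```

```text
O=dict(cup=(.4645,-.081,.02),wide=(.4535,-.2845,-.003),narrow=(.4578,.2965,-.003),scoop=(.468,.099,-.006))
0.044770605969004
gap 0.0446 [0.6118 0.3203 0.0017] [ 0.6 -0.4 -0.3]
t 26.675
narrow gap 0.0274 F 21.9 [ 0.4586  0.2972 -0.0019]
lifted gap 0.0268 t 29.85
gap 0.027 [0.599  0.1179 0.0019] [-1.5 -1.   3.5]
t 33.325
wide_cap_center [(array([ 88., 210.]), 0.88, array([0.6125, 0.3205]))]
narrow_cap_center [(array([320., 226.]), 0.75, array([0.5975, 0.1164])), (array([337., 364.]), 0.45, array([0.4678, 0.1004]))]
scoop_center [(array([335., 362.]), 0.8, array([0.4654, 0.1016])), (array([ 87., 214.]), 0.25, array([0.6081, 0.3272]))]
```

View pics/w7.png

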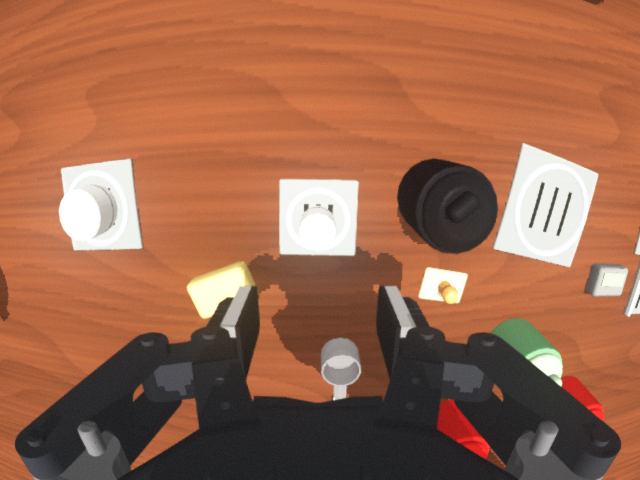

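Wide cap (88,212) and narrow cap (318,227) both stand inside their rims, within about 3 mm of the axes. Next is the scoop.

```bash
python3 - <<'E'
from h import *
pick("scoop",.055,35,zt=.15)
if read_finger_gap()>.03:
    x,y=S["scoop"]; move_ptp([x-.02,y,.15],q(-.087)); pause(.1)
    p=camera_params("wrist"); im=read_camera("wrist"); cv2.imwrite("pics/w8.png",im[:,:,::-1])
    for n,z in (("scoop_station",0),("scoop_center",.171),("scoop_neck",.1845)): print(n,[(np.round(d["at"]),round(d["confidence"],2),at_z("wrist",d["at"],z,p).round(4)) for d in tip_of("wrist",n)])
    p={k:np.array(p[k]).tolist() for k in("K","camera_from_world")}; import json; json.dump(p,open("w8.json","w"))
E
```

```text
scoop gap 0.0341 F 36.0 [ 0.4693  0.0993 -0.0048]
lifted gap 0.0339 t 36.6
scoop_station [(array([319., 195.]), 0.71, array([ 0.5959, -0.2812])), (array([119., 363.]), 0.2, array([ 0.4337, -0.045 ]))]
scoop_center [(array([318., 323.]), 0.8, array([ 0.5726, -0.2783])), (array([317., 387.]), 0.35, array([ 0.5392, -0.2754]))]
scoop_neck [(array([315., 390.]), 0.62, array([ 0.5491, -0.2754]))]
```

View pics/w8.png

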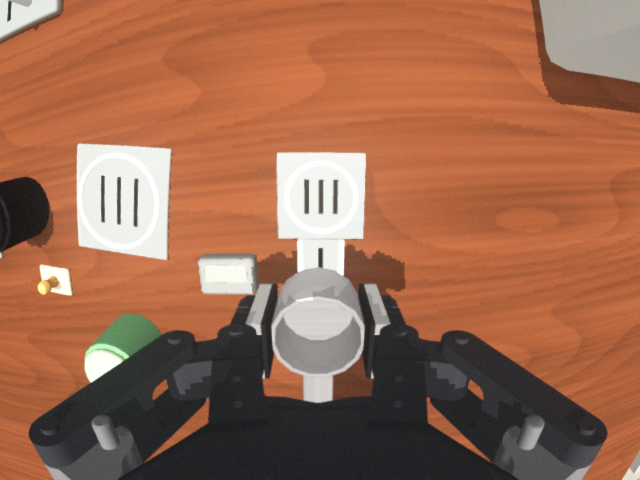

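The scoop is held level, with its bowl at (318,322) and its handle pointing back along the channel. The station measures (0.596,-0.281) again, so I'll place it.

```bash
python3 - <<'E'
from h import *
place("scoop",.05,psi=-.087,off=(.0015,.0),zt=.15)
x,y,z=O["cup"]
move_gripper(.083); move_ptp([x,y,.2],q(0)); pause(.2)
p=camera_params("wrist"); im=read_camera("wrist"); cv2.imwrite("pics/w9.png",im[:,:,::-1])
for n,z in (("scoop_center",.019),("scoop_neck",.0325),("cup_center",.045),("cup_station",0)): print(n,[(np.round(d["at"]),round(d["confidence"],2),at_z("wrist",d["at"],z,p).round(4)) for d in tip_of("wrist",n)])
print(read_time_s())
E
```

```text
gap 0.0342 [ 0.5969 -0.2822 -0.0009] [-2.6  0.9  5.7]
t 41.15
scoop_center [(array([520.,  89.]), 0.85, array([ 0.5895, -0.2785]))]
scoop_neck [(array([523., 107.]), 0.77, array([ 0.5706, -0.2743])), (array([521.,  86.]), 0.49, array([ 0.5907, -0.2718]))]
cup_center [(array([427., 314.]), 0.92, array([ 0.3712, -0.1858])), (array([260., 324.]), 0.74, array([ 0.362 , -0.0261])), (array([318., 218.]), 0.61, array([ 0.4649, -0.0816])), (array([195.,  43.]), 0.59, array([0.6185, 0.022 ]))]
cup_station [(array([339.,  56.]), 0.92, array([ 0.61  , -0.1017])), (array([120.,  83.]), 0.29, array([0.6001, 0.1214]))]
43.0
```

View pics/w9.png

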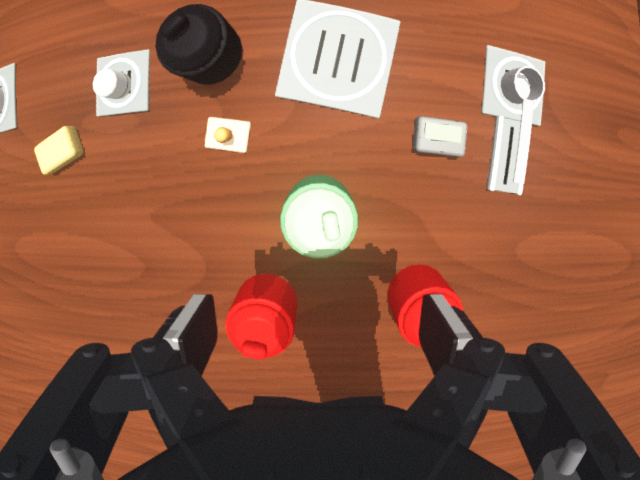

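The scoop's bowl is in its rim at (522,85), with the handle over the channel down to (518,190). The cup is at (318,218), centred ahead. I'll pick it with a guarded descent.

```bash
python3 - <<'E'
from h import *
x,y=.4648,-.0813
movel([x,y,.07],speed=.3); pause(.15); f0=read_ft_force()
for z in (.05,.035,.027,.02):
    movel([x,y,z],speed=.1); pause(.1); f=read_ft_force()-f0; print(z,read_eef_pos().round(4),f.round(1))
    if abs(f[2])>5: movel([x,y,z+.006],speed=.05); break
move_gripper(.04,40); print("gap",read_finger_gap(),read_grasp_force(),read_eef_pos().round(4),read_time_s())
a=read_camera("side")[:,:,::-1][200:350,200:400]
w=read_camera("wrist")[:,:,::-1]
cv2.imwrite("pics/c10.png",np.hstack([cv2.resize(a,(400,300)),cv2.resize(w,(400,300))]))
E
```

```text
0.05 [ 0.4653 -0.0813  0.0506] [-0.6  1.2  0.6]
0.035 [ 0.465  -0.0812  0.0352] [-0.1  1.8  1.1]
0.027 [ 0.4648 -0.0812  0.0271] [-0.7  1.7  0.6]
0.02 [ 0.4647 -0.0812  0.0199] [0.3 1.1 0.6]
gap 0.06233743233627601 44.69047888109344 [ 0.4653 -0.0813  0.0204] 45.6
```

View pics/c10.png

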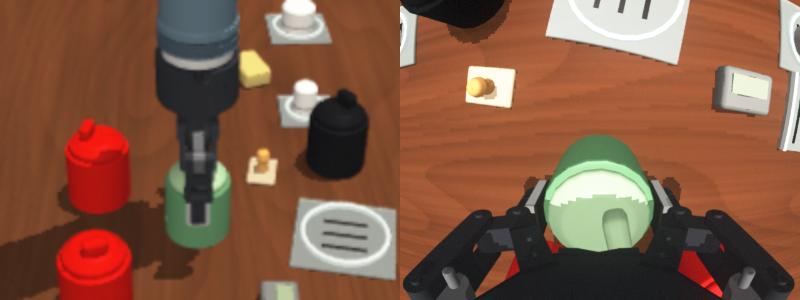

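The cup is gripped on its straight body (gap 62 mm, 45 N), and the side crop shows the tips mid-body. Now I'll place it, then check everything.

```bash
python3 - <<'E'
from h import *
movel([.4648,-.0813,.17],speed=.25); print(read_finger_gap())
place("cup",.078,zt=.18)
move_ptp([.50,-.24,.22],q(-.087)); pause(.3)
p=camera_params("wrist"); im=read_camera("wrist"); cv2.imwrite("pics/w11.png",im[:,:,::-1])
for n,z in (("scoop_center",.019),("scoop_neck",.0325),("scoop_station",0),("cup_center",.049),("cup_station",0)): print(n,[(np.round(d["at"]),round(d["confidence"],2),at_z("wrist",d["at"],z,p).round(4)) for d in tip_of("wrist",n)])
move_ptp([.40,-.30,.35],q(0)); pause(.3)
a=read_camera("side");b=read_camera("top")
T=dict(cup_center=.049,wide_cap_center=.022,narrow_cap_center=.022,scoop_center=.019,scoop_neck=.0325)
for c in("side","top"):
    read_camera(c)
    for n,z in T.items(): print(c,n,[(round(d["confidence"],2),at_z(c,d["at"],z).round(4).tolist()) for d in tip_of(c,n)])
cv2.imwrite("pics/c12.png",np.vstack([np.hstack([cv2.resize(a[:,:,::-1][180:430,250:450],(400,500))[:300]*0+cv2.resize(a[:,:,::-1][190:430,280:440],(400,300)),cv2.resize(b[:,:,::-1][160:280,200:520],(400,300))]),cv2.resize(im[:,:,::-1],(400,300)).repeat(1,0) if 0 else np.hstack([im[:300,:400,::-1],im[:300,240:,::-1]])]))
print(read_time_s())
E
```

```text
0.062442933171834324
gap 0.0628 [ 0.6102 -0.1004  0.0247] [ 0.1  0.3 -0.4]
t 49.6667
scoop_center [(array([354., 109.]), 0.74, array([ 0.5918, -0.2788]))]
scoop_neck [(array([355., 131.]), 0.7, array([ 0.5707, -0.2772]))]
scoop_station [(array([157., 108.]), 0.57, array([ 0.6194, -0.0778]))]
cup_center [(array([156., 106.]), 0.95, array([ 0.6147, -0.0995])), (array([140., 346.]), 0.89, array([ 0.3678, -0.0267])), (array([ 59., 124.]), 0.88, array([0.6205, 0.0178])), (array([275., 340.]), 0.87, array([ 0.3734, -0.1831]))]
cup_station []
side cup_center [(0.96, [0.373, -0.1903]), (0.79, [0.3641, -0.0256]), (0.6, [0.6152, 0.016]), (0.59, [0.6047, -0.0998])]
side wide_cap_center [(0.56, [0.6054, 0.317])]
side narrow_cap_center [(0.65, [0.6092, -0.1228]), (0.47, [0.588, 0.1144])]
side scoop_center [(0.88, [0.5955, -0.2866])]
side scoop_neck [(0.65, [0.5617, -0.2832])]
top cup_center [(0.78, [0.363, -0.0272]), (0.65, [0.6161, 0.0262]), (0.56, [0.3747, -0.1867])]
top wide_cap_center [(0.53, [0.6202, 0.3219])]
top narrow_cap_center [(0.65, [0.5913, 0.1196])]
top scoop_center [(0.29, [0.6132, 0.3134])]
top scoop_neck [(0.88, [0.5732, -0.276])]
52.7583
```

View pics/c12.png

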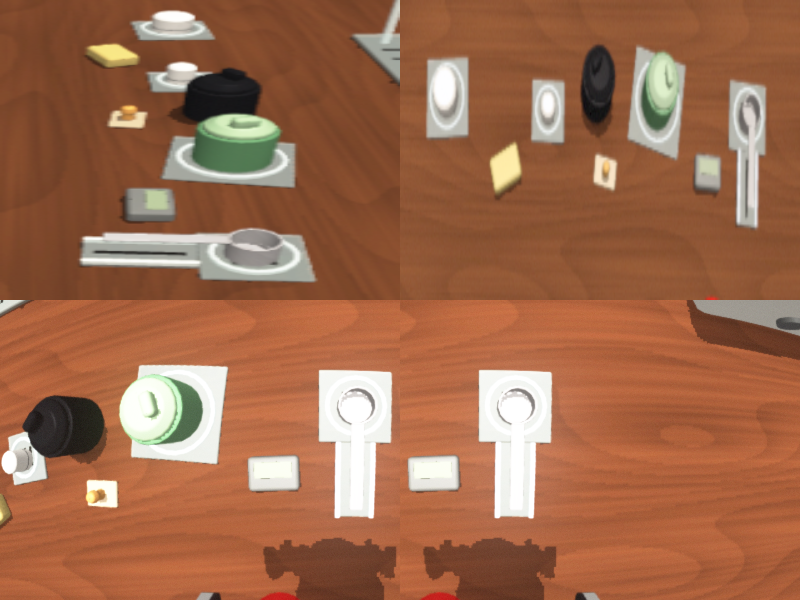

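All four stand in their own rims, and the scoop's handle lies over the channel. One close look will confirm the narrow and wide caps are flat, since the side and top estimates scatter by about 1 cm.

```bash
python3 - <<'E'
from h import *
out=[]
for n,x,y in (("narrow",*S["narrow"]),("wide",*S["wide"])):
    move_ptp([x-.08,y,.20],q(0)); pause(.3)
    p=camera_params("wrist"); im=read_camera("wrist")[:,:,::-1]
    K=p["K"];T=np.array(p["camera_from_world"]); C=-T[:3,:3].T@T[:3,3]
    g=np.linspace(-.05,.05,400); row=[]
    for z in(.010,.040):
        Y,X=np.meshgrid(y-g,x-g); P=np.stack([X,Y,0*X+z],-1)@T[:3,:3].T+T[:3,3]; r=np.hypot(P[...,0],P[...,1]); th=np.arctan2(r,P[...,2])
        o=cv2.remap(im,(K[0,2]+K[0,0]*th*P[...,0]/r).astype(np.float32),(K[1,2]+K[1,1]*th*P[...,1]/r).astype(np.float32),1)
        R=.026 if z<.02 and n=="narrow" else .035 if z<.02 else .014 if n=="narrow" else .023
        cv2.circle(o,(200,200),int(R*4000),(0,0,255),1); row.append(o)
    out.append(cv2.resize(np.hstack(row),(600,300)))
    print(n,C.round(3),[at_z("wrist",d["at"],.022,p).round(4) for d in tip_of("wrist",n+"_cap_center")])
cv2.imwrite("pics/c13.png",np.vstack(out)); print(read_time_s())
E
```

```text
narrow [0.59  0.118 0.353] [array([0.5977, 0.1186]), array([0.5979, 0.1177])]
wide [0.603 0.318 0.353] [array([0.6128, 0.3204])]
56.0667
```

View pics/c13.png

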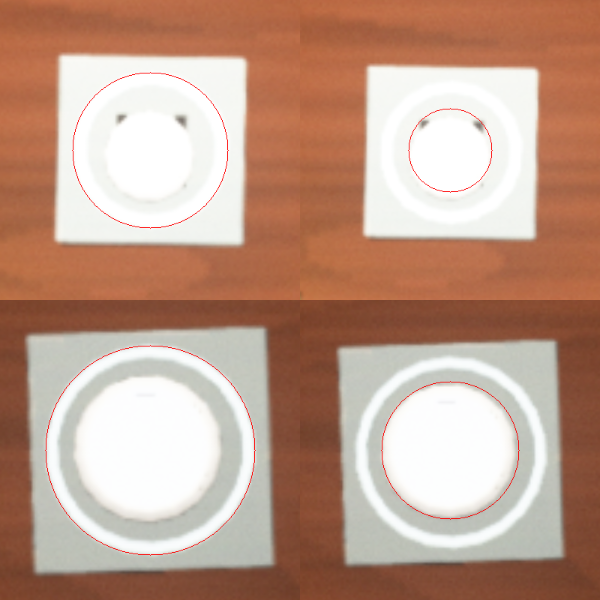

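Both caps sit flat and nearly centred: the red circles for the rims and the cap tops match to within about 2 mm. I'll back away and hand in.

```bash
python3 - <<'E'
from h import *
x,y,z=read_eef_pos(); movel([x,y,.30],speed=.2); pause(.5); print(read_time_s(), sign_off())
E
```

```text
the job is handed in; nothing more can be done
57.2167 None
```

I placed the cup, both caps and the scoop on their matching stations and handed the job in at 57 s. The last wrist, side and top pictures show all four standing in their rims, but `sign_off` gave no verdict.

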